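Wedge the draining tray up to its height mark

TASK

The draining tray hangs low at the front. Slide the blue wedge thin end first under the rubber foot in the middle of the tray's front edge, until the tray's yellow tongue has risen to the red tab and the wedge holds it snugly up against the tab: after the tongue meets it, keep easing the wedge in until it resists a push of about 12 N, then stop and let go; do not force it. Move the tray only with the wedge, and leave the salt dredger, the tin and the dip tub standing where they are.

Things in the scene. Friction and masses are not known exactly. Their poses are not given: they have to be found in the camera images.
- wedge: Loose blue plastic wedge, 0.12 kg, lying flat. Origin: underside, below the middle of its grip block; x points along it to the thin end, z up. Grip block: 32 mm long (x -16 to 16), 30 mm wide (y), 53 mm high; pinch it across its width. The whole wedge is 30 mm wide; from x = 16 mm (23.5 mm thick) its slippery top slopes 1 in 5 down to the thin end at x = 116 mm (3 mm thick).
- thin_end (a point): Middle of the wedge's thin end, on its underside (116 mm ahead of the wedge's origin). A wedge left under the tray stays there by friction (self-locking).
- stand: Dark steel stand of the tray, fixed to the worktop. Origin: on the worktop straight below the tray's foot; x points in under the tray (the way to push the wedge), away from the robot, z up. The worktop in front and under the tray is free for 70 mm either side of this x axis, between floor rails. A gauge post 74 mm high stands at x = 14, y = -119 mm.
- tray: Shallow aluminium draining tray, 221 x 156 x 18 mm, about 0.4 kg, hinged to the stand 200 mm behind its origin. Origin: middle of the tray's floor above its foot, 37.5 mm above the worktop when level; x points to the rear, the front edge is at x = -9 mm. Level at the mark; at the start its front hangs 8 mm (0.04 rad) lower, on rests. The top of the front rim is 54 mm above the worktop when level.
- foot_place (a point): Nominal underside of the tray's rubber foot: a black round bar 50 mm wide across, 12 mm in diameter, under the middle of the front edge. 15.5 mm above the worktop at the mark, 7.5 mm at the start, but the real foot is up to 2.5 mm higher or lower: it sits on a screw set by hand and that setting is not reported. It is sprung, about 10 N per mm.
- tongue (a point): Upper face of the yellow tongue that sticks out at the right-hand (stand -y) front side of the tray; it rises 7.4 mm from start to mark. The resting tray alone loads the foot with 1.5 to 3 N.
- mark (a point): Underside of the red tab on the gauge post, 46 mm above the worktop: the height mark, a firm stop which the tongue meets from below. From then on the push needed grows by 1 to 2 N per mm of wedge travel. A level push of about 12 N leaves some 8 to 14 N on the foot, which is snug; under 6 N on the foot is loose, over 20 N bends the tab.
- salt_dredger: Aluminium salt dredger, 68 mm across, 115 mm high, origin under its middle; a bystander.
- tin: Small green tin, 57 mm across, 72 mm high, origin under its middle; a bystander.
- tub: Lidded yellow dip tub, 66 x 73 x 37 mm, origin under its middle; a bystander.
Things that resemble listed ones, but are neither listed nor needed, are in the scene too. What is meant by the wedge is not brown or white, and is the larger of those in its own colour.

How it is judged:
By the outcome, as a careful person would: the job done as asked, in the order asked, and still so for the second after the job is handed in, with the robot touching nothing.
It also fails if it takes over 67 s, if anything falls off the work surface, if the arm or the gripper's body presses on something with over 40 N, if the wrist force passes 120 N, or if a joint passes its speed limit or range.

ROBOT

A 7-joint arm with a two-finger parallel gripper is mounted at the origin on a cart in front of the work surface, level with it; the furniture and walls round the work are solid. World frame = base frame: x ahead of the robot, y to its left, z up, the work surface at z = 0. Lengths are in m, angles in rad, forces in N, time in s.
With the tool pointing down it reaches from about 0.425 to 0.875 m from the base axis. Payload 4.7 kg.
Tool frame: the origin (TCP) lies midway between the tips of the shut fingers; the grasp point (between the pads) lies 19 mm behind it (env.grip_depth is the distance from the TCP to the grasp point, in m); z points along the fingers, y is the line along which they close (so a half turn about z gives the same grasp; the last joint's range is limited). The gripper opens to 85 mm and grips with 20 to 120 N. Pads are 22 mm wide; open, the fingers measure 114 mm over their backs; the gripper's body (76 mm by 85 mm) begins 54 mm behind the grasp point. The pads swing forward as they close: fully open they stand 13 mm farther back than shut.
Start: joints at [-1.099, 0.321, -0.07, 1.45, 0.023, 1.371, -0.057], TCP at [0.287, 0.583, 0.209] pointing down, gripper open.
Joint ranges: [-2.86, 2.86], [-0.3, 2.09], [-1.38, 1.24], [0.06, 2.45], [-1.56, 4.7], [0.09, 2.05], [-2.69, 2.69]. Speed limits (rad/s): [2.57, 2.57, 3.14, 3.14, 3.14, 3.14, 3.14].

INTERFACE

Orientations are given as a rotation vector (axis times angle).
In Python, from station import env gives the robot as it stands.
- The arm moves only by the tool arm_command, never from a script. Its argument "deltas" is text: rows parted by semicolons, each of 7 numbers parted by spaces: the shift along the tool's x, y, z in cm, then the turn, a rotation vector about the tool's x, y, z in rad, then the closure, from -1 (fully open) to 1 (shut), so that 0 is half open. A call has exactly 8 rows; each row is the pose to reach, as a shift and turn from the pose commanded when the call began, along the tool's axes at that moment; what a row does not reach only later rows make up. A row lasts 1/12 s, in which the tool goes at most 41.7 mm and 7.16 degrees, less where a joint would pass 70% of its speed; a pose out of reach is approached as far as the arm can. A call with a gripper value outside its range is refused whole. The fingers move at their own pace and stop on an object; "squeeze" is the grip in N (left out, the last holds). Time passes only in rows, so rows that repeat a pose let the fingers close, or fill a call up. It gives the time, the measured TCP pose, the force, the opening and the grip force at its end, in the units of the state.
- env.get_state(): the state, without advancing time (a new reading comes with each control period).
- env.read_camera(name): name is "scene" or "top" or "wrist"; returns the picture (480x640x3 uint8, blue, green, red); there is no depth.
- env.get_calibration(name): a dict with "vertical_fov" (degrees; the focal length in pixels is half the picture's height over the tangent of half this angle, whatever the lens; pixels are square), "cx", "cy" (the principal point, pixels), "dist" ([k1, k2, p1, p2, k3] as OpenCV has them; the pictures are not rectified), "world_from_camera" (4x4, takes a point from camera to world coordinates). Camera axes: x right, y up, looking along -z (the intrinsics and any distortion apply to the point x, -y, -z); pixel columns grow to the right and rows downward; lengths in m; the calibration is good to about 2 mm. A picture is of the moment at which its call begins: read the wrist's pose just before it. get_calibration takes no time and is no camera call; for the wrist camera it gives the pose at the moment of the call.
- env.finish_job(): hands the job in; it is judged then, once.
The state is a dict: "time_s": time; "q": joint angles; "joint_vel": joint speeds; "joint_torque": joint torques, N m; "tool_pos": TCP position; "tool_rot": TCP orientation; "ft_force": force on the tool from outside, world axes, zero at the start; "wrist_torque": the same for the moment, N m; "opening": opening from 0.0 (shut) to 1.0 (fully open); "finger_force": force on a finger pad.
Only numpy, scipy, OpenCV 4.12 (cv2) and the standard library are available. Lean on these libraries where they do the work, as an engineer would, in place of code of your own. Each camera call takes 0.05 s, during which the arm holds its last target. There are 200 camera calls.

## Working session

There is one attempt and no reset: what is moved stays moved. The work goes in short steps, Python scripts to look and compute and a tool call to move; the robot and the scene stay as the last step left them, time stands still between calls to the robot, and variables do not carry over. Pictures are saved under pics/ and viewed, at most 10 in all, crops included, and the job is handed in when it is done.

Besides the shell and the picture viewer there is one more tool, called after "Emit:" as a command line: name --argument value ..., lists and objects as JSON in quotes. arm_command: Moves the arm, as the interface text tells. Its arguments: {"type":"object","properties":{"deltas":{"type":"string"},"squeeze":{"type":"number"}},"required":["deltas"]}

```bash
mkdir -p pics; cat > h.py <<'E'
import numpy as np,cv2
from station import env
def K(c):
    f=240/np.tan(np.radians(c["vertical_fov"])/2)
    return np.array([[f,0,c["cx"]],[0,f,c["cy"]],[0,0,1.]])
def ray(c,p):
    n=cv2.undistortPoints(np.array([[p]],float),K(c),np.array(c["dist"],float))[0,0]
    T=np.array(c["world_from_camera"]); d=T[:3,:3]@np.array([n[0],-n[1],-1]); return T[:3,3],d/np.linalg.norm(d)
def onz(c,p,z):
    o,d=ray(c,p); return o+d*(z-o[2])/d[2]
def tri(c1,p1,c2,p2):
    o1,d1=ray(c1,p1);o2,d2=ray(c2,p2)
    s=np.linalg.lstsq(np.stack([d1,-d2],1),o2-o1,rcond=None)[0]
    a=o1+s[0]*d1;b=o2+s[1]*d2; return (a+b)/2,np.linalg.norm(a-b)
def proj(c,X):
    T=np.linalg.inv(np.array(c["world_from_camera"])); q=T[:3,:3]@np.array(X)+T[:3,3]
    return cv2.projectPoints(np.array([[q[0],-q[1],-q[2]]]),np.zeros(3),np.zeros(3),K(c),np.array(c["dist"],float))[0][0,0]
E
python3 - <<'E'
from h import *
for n in("scene","top"):
    cv2.imwrite(f"pics/{n}0.png",env.read_camera(n)); c=env.get_calibration(n); print(n,c["vertical_fov"],c["dist"],np.round(c["world_from_camera"],3))
s=env.get_state(); print(s)
E
```

```text
scene 56.82665490068644 [-0.11179653  0.          0.          0.          0.        ] [[ 0.598  0.365 -0.714 -0.306]
 [-0.802  0.27  -0.533 -0.584]
 [-0.002  0.891  0.454  0.602]
 [ 0.     0.     0.     1.   ]]
top 44.46280364142942 [-0.13959271  0.          0.          0.          0.        ] [[ 0.182  0.893 -0.412 -0.066]
 [-0.983  0.163 -0.082 -0.108]
 [-0.006  0.42   0.908  1.384]
 [ 0.     0.     0.     1.   ]]
{'time_s': 0.1, 'q': array([-1.09892481,  0.32176725, -0.07006702,  1.45155498,  0.02258317,
        1.37083502, -0.05688949]), 'joint_vel': array([-0.00099894, -0.00100604,  0.00047762, -0.00325415, -0.00011474,
        0.00071213, -0.00076169]), 'joint_torque': array([-1.98587109e-04, -4.94878936e+01, -3.84177016e-01, -3.15208519e+01,
        1.28734062e-02,  7.56728434e-03,  7.32529156e-05]), 'tool_pos': array([0.28708121, 0.58257192, 0.20831986]), 'tool_rot': array([-7.12702753e-01, -3.05935213e+00,  2.74706973e-03]), 'ft_force': array([-0.23721867, -0.0449798 ,  0.24529544]), 'wrist_torque': array([ 0.03592106, -0.01228564,  0.02518743]), 'finger_force': 0.0, 'opening': 1.0060666538687881}
```

View pics/scene0.png

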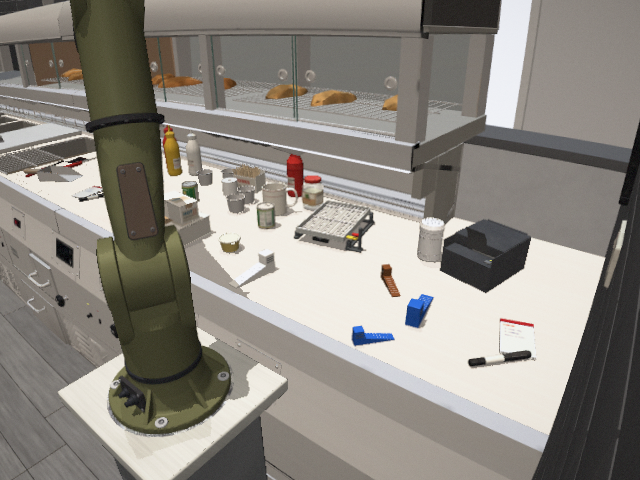

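View pics/top0.png

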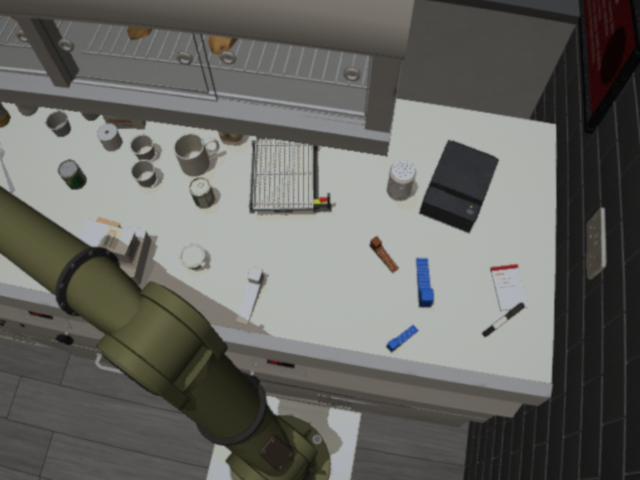

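The scene view shows the larger blue wedge at about (418,310), the smaller one at (372,336), the tray at (335,225), and the yellow/red gauge at (354,238). The top view shows the wedge at (425,282) with its block toward the robot, and the tray at (284,178) with its gauge at (322,202).

```bash
python3 - <<'E'
from h import *
s=cv2.imread("pics/scene0.png");t=cv2.imread("pics/top0.png")
a=cv2.resize(s[195:265,285:385],(800,560),interpolation=3)[:,:]
b=cv2.resize(t[130:220,240:340],(400,360),interpolation=3)
cc=cv2.resize(t[250:350,380:440],(240,400),interpolation=3)
d=cv2.resize(s[285:355,345:445],(400,280),interpolation=3)
m=np.zeros((600,800,3),np.uint8)
m[:280,:400]=cv2.resize(s[195:265,285:385],(400,280),interpolation=3)
m[:280,400:]=d; m[280:,:400]=cv2.resize(t[130:210,240:340],(400,320),interpolation=3)
m[280:,400:640]=cv2.resize(t[250:330,380:440],(240,320),interpolation=3)
cv2.imwrite("pics/crop1.png",m)
for n,im in(("scene",s),("top",t)):
    c=env.get_calibration(n)
    h=cv2.cvtColor(im,cv2.COLOR_BGR2HSV); mk=cv2.inRange(h,(100,120,50),(130,255,255))
    for k in cv2.findContours(mk,0,1)[0]:
        if cv2.contourArea(k)>60: 
            r=cv2.approxPolyDP(k,1.5,True)[:,0]; print(n,cv2.contourArea(k),r.tolist(),[np.round(onz(c,p,0)[:2],3).tolist() for p in r])
E
```

```text
scene 385.5 [[353, 327], [352, 339], [354, 344], [393, 339], [391, 334], [366, 334], [361, 326]] [[0.352, -0.171], [0.317, -0.192], [0.306, -0.204], [0.368, -0.261], [0.38, -0.25], [0.349, -0.206], [0.366, -0.183]]
scene 499.0 [[432, 297], [422, 294], [417, 300], [411, 299], [408, 304], [405, 323], [417, 327]] [[0.563, -0.261], [0.561, -0.236], [0.53, -0.237], [0.525, -0.224], [0.502, -0.227], [0.432, -0.256], [0.435, -0.284]]
top 217.5 [[417, 330], [413, 326], [390, 341], [388, 347], [391, 350]] [[0.367, -0.263], [0.376, -0.252], [0.328, -0.202], [0.313, -0.199], [0.307, -0.207]]
top 486.5 [[417, 259], [420, 305], [430, 305], [432, 290], [429, 287], [426, 259]] [[0.554, -0.241], [0.432, -0.263], [0.437, -0.288], [0.477, -0.288], [0.484, -0.28], [0.559, -0.264]]
```

View pics/crop1.png

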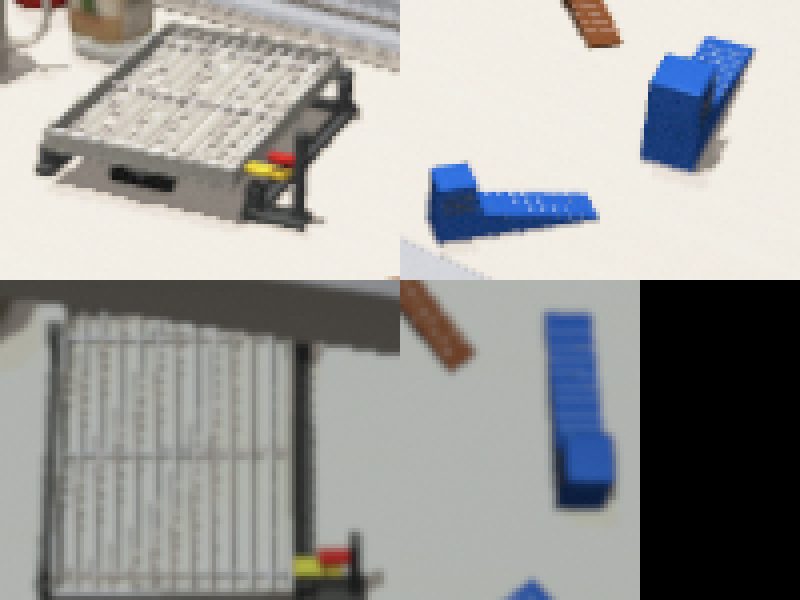

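The crops confirm that the larger blue wedge points away from the robot. They also show the black foot at scene (321,240) and the gauge to the right of the tray.

```bash
cat >> h.py <<'E'
from scipy.spatial.transform import Rotation as R
def delta(pos,yaw,s=None):
    """row to reach TCP pos with tool pointing down and tool x at world yaw (deg)"""
    s=s or env.get_state(); A=R.from_rotvec(s["tool_rot"]); x=np.array([np.cos(np.radians(yaw)),np.sin(np.radians(yaw)),0]); z=np.array([0,0,-1.])
    B=R.from_matrix(np.stack([x,np.cross(z,x),z],1))
    return np.round(A.inv().apply(np.array(pos)-s["tool_pos"])*100,2),np.round((A.inv()*B).as_rotvec(),3)
E
python3 - <<'E'
from h import *
c=env.get_calibration("wrist");s=env.get_state()
A=R.from_rotvec(s["tool_rot"]).as_matrix();T=np.array(c["world_from_camera"])
print(c["vertical_fov"],c["dist"],"cam in tool",np.round(A.T@(T[:3,3]-s["tool_pos"]),3),"\n",np.round(A.T@T[:3,:3],3))
t=env.get_calibration("top");sc=env.get_calibration("scene")
for p in((251.5,209),(315,209)): print(onz(t,p,.046))
for p in((285+45/4,195+130/4),(285+240/4,195+170/4)): print("rim",onz(sc,p,.046))
for p in((285+113/4,195+178/4),(285+175/4,195+187/4)): print("foot",onz(sc,p,.014))
print("red",onz(sc,(285+283/4,195+157/4),.05),onz(t,(240+335/4,130+276/4),.05))
print(delta((.5,.25,.3),180),delta((.48,.08,.32),180))
E
```

```text
65.94805787375743 [-0.06618552  0.          0.          0.          0.        ] cam in tool [ 0.073 -0.    -0.164] 
 [[-0.001  0.958  0.287]
 [ 1.     0.001 -0.   ]
 [-0.     0.287 -0.958]]
[0.5968901  0.19950637 0.046     ]
[0.62602399 0.03810722 0.046     ]
rim [0.59783722 0.19357285 0.046     ]
rim [0.62852197 0.03999976 0.046     ]
foot [0.615367  0.1439345 0.014    ]
foot [0.6307803  0.09837162 0.014     ]
red [0.65725466 0.02266046 0.05      ] [0.65677013 0.02078025 0.05      ]
(array([-33.8 , -20.44,  -9.13]), array([-0.002, -0.   , -0.458])) (array([-39.52, -36.58, -11.1 ]), array([-0.002, -0.   , -0.458]))
```

```bash
python3 - <<'E'
from h import *
print(delta((.5,.32,.24),190.5),delta((.47,.1,.22),190.5))
E
```

```text
(array([-30.7 , -14.15,  -3.14]), array([-0.002, -0.   , -0.641])) (array([-37.74, -35.21,  -1.1 ]), array([-0.002, -0.   , -0.641]))
```

Emit:
arm_command --deltas "-4 -3 -4 0 0 -0.12 -1; -8 -6 -4 0 0 -0.24 -1; -11 -9 -4 0 0 -0.36 -1; -14 -12 -4 0 0 -0.48 -1; -17 -15 -4 0 0 -0.6 -1; -20 -18 -4 0 0 -0.641 -1; -23 -21 -4 0 0 -0.641 -1; -26 -24 -4 0 0 -0.641 -1"

```text
time_s: 0.77
tool_pos: [0.4043, 0.2808, 0.249]
tool_rot: [0.288, -3.128, 0.0]
ft_force: [0.9, 0.5, 0.6]
opening: 1.003
finger_force: 0.0
```

```bash
python3 - <<'E'
from h import *
print(env.get_state()["tool_pos"],delta((.47,.1,.22),190.5))
E
```

```text
[0.40429982 0.28084011 0.24902424] (array([ -3.16, -18.98,   2.9 ]), array([ 0., -0.,  0.]))
```

Emit:
arm_command --deltas "-1 -4 1 0 0 0 -1; -2 -8 2 0 0 0 -1; -3 -12 3 0 0 0 -1; -3.2 -16 3 0 0 0 -1; -3.2 -19 3 0 0 0 -1; -3.2 -19 3 0 0 0 -1; -3.2 -19 3 0 0 0 -1; -3.2 -19 3 0 0 0 -1"

```text
time_s: 1.43
tool_pos: [0.4699, 0.1028, 0.2191]
tool_rot: [0.288, -3.128, -0.001]
ft_force: [-0.6, 0.2, 0.6]
opening: 0.998
finger_force: 0.0
```

```bash
python3 - <<'E'
from h import *
import pickle
c=env.get_calibration("wrist");im=env.read_camera("wrist");cv2.imwrite("pics/w1.png",im);pickle.dump(c,open("w1.pkl","wb"))
E
```

```text
(no output)
```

View pics/w1.png

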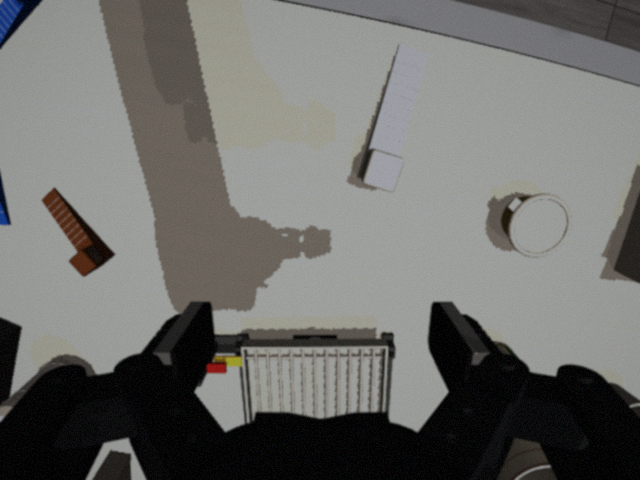

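The view shows the foot at about (293–337, 337), the tray front corners at (243,345) and (390,340), and the yellow/red gauge at (225,365). The floor in front is clear, with a white wedge off to the side. A lower view comes next.

Emit:
arm_command --deltas "0 0 3 0 0 0 -1; 0 0 6 0 0 0 -1; 0 0 9 0 0 0 -1; 0 0 11 0 0 0 -1; 0 0 11 0 0 0 -1; 0 0 11 0 0 0 -1; 0 0 11 0 0 0 -1; 0 0 11 0 0 0 -1"

```text
time_s: 2.15
tool_pos: [0.4716, 0.103, 0.1112]
tool_rot: [-0.289, 3.125, 0.002]
ft_force: [0.9, 0.0, 0.6]
opening: 1.002
finger_force: 0.0
```

```bash
python3 - <<'E'
from h import *
import pickle
c=env.get_calibration("wrist");im=env.read_camera("wrist");cv2.imwrite("pics/w2.png",im);pickle.dump(c,open("w2.pkl","wb"))
m=np.zeros((600,800,3),np.uint8)
a=cv2.imread("pics/w1.png")[325:385,200:400]; m[:240]=cv2.resize(a,(800,240),interpolation=3)
b=im[330:450,160:460]; m[250:570]=cv2.resize(b,(800,320),interpolation=3)
cv2.imwrite("pics/crop2.png",m)
E
```

```text
(no output)
```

View pics/crop2.png

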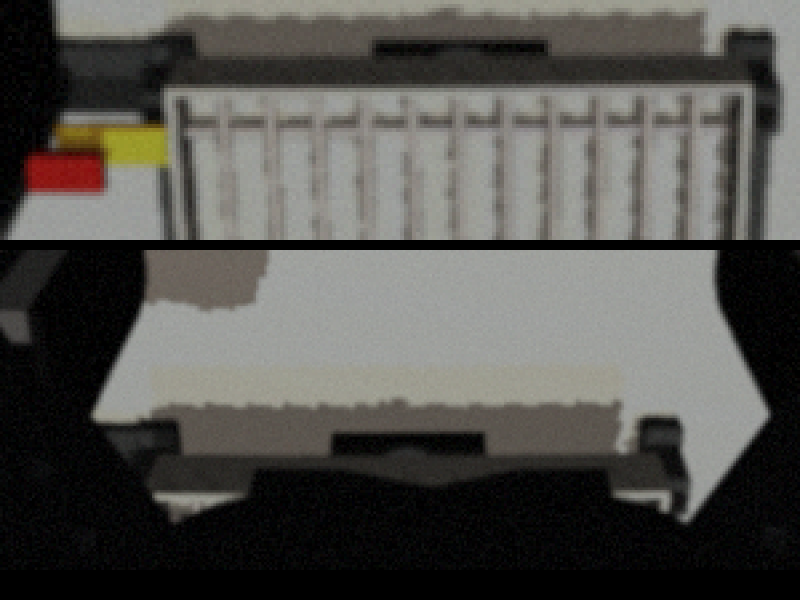

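In view 1 the foot's near edge runs from (293.2,335.2) to (337,335.2), and the tray's rim corners are at (241.2,346.8) and (388,345.8). In view 2 the foot runs from (284.5,398.6) to (341.9,398.6).

```bash
python3 - <<'E'
from h import *
import pickle
a=pickle.load(open("w1.pkl","rb"));b=pickle.load(open("w2.pkl","rb"))
P=[((293.2,335.2),(284.5,398.6)),((337,335.2),(341.9,398.6)),((241.2,346.8),(217,420)),((388,345.8),(410.5,420))]
X=[]
for p,q in P:
    x,e=tri(a,p,b,q);X.append(x);print(np.round(x,4),round(e,4))
for i in(0,2):
    d=X[i]-X[i+1];print("width",np.linalg.norm(d[:2]),"yaw",np.degrees(np.arctan2(d[0],-d[1])),"mid",(X[i]+X[i+1])/2)
t=env.get_calibration("top")
for p in X:print(proj(t,p))
r1=[onz(a,(241.2,346.8),.046),onz(a,(388,345.8),.046)];print(r1)
# wedge view positions
print(env.get_state()["tool_pos"],delta((.44,-.24,.2),190.5))
E
```

```text
[0.6267 0.0995 0.0116] 0.0001
[0.6179 0.1487 0.0112] 0.0003
[0.6343 0.0471 0.0394] 0.0021
[0.6014 0.1988 0.0444] 0.0007
width 0.05006073265057923 yaw 10.154131781713314 mid [0.62226442 0.12410069 0.01139746]
width 0.1552262724008756 yaw 12.226144436772088 mid [0.61783888 0.1229585  0.0419056 ]
[292.34675662 211.21073092]
[273.42177516 211.26121808]
[312.2070159  206.87223395]
[252.2280825 207.8099006]
[array([0.62959285, 0.04688302, 0.046     ]), array([0.60028025, 0.19861727, 0.046     ])]
[0.47161537 0.10284887 0.11113497] (array([  9.35, -33.12,  -8.94]), array([0.001, 0.003, 0.001]))
```

Emit:
arm_command --deltas "1 -3 -2 0 0 0 -1; 2 -7 -4 0 0 0 -1; 3 -11 -6 0 0 0 -1; 4 -15 -8 0 0 0 -1; 5 -19 -9 0 0 0 -1; 6 -23 -9 0 0 0 -1; 7 -27 -9 0 0 0 -1; 8 -30.5 -9 0 0 0 -1"

```text
time_s: 2.87
tool_pos: [0.4484, -0.2082, 0.2015]
tool_rot: [-0.288, 3.124, -0.001]
ft_force: [1.4, 0.7, -0.8]
opening: 1.003
finger_force: 0.0
```

Emit:
arm_command --deltas "1 -2.5 0 0 0 0 -1; 1 -2.5 0 0 0 0 -1; 1 -2.5 0 0 0 0 -1; 1 -2.5 0 0 0 0 -1; 1 -2.5 0 0 0 0 -1; 1 -2.5 0 0 0 0 -1; 1 -2.5 0 0 0 0 -1; 1 -2.5 0 0 0 0 -1"

```text
time_s: 3.53
tool_pos: [0.4428, -0.2315, 0.1993]
tool_rot: [-0.29, 3.128, 0.0]
ft_force: [0.2, 0.6, 0.8]
opening: 1.0
finger_force: 0.0
```

```bash
python3 - <<'E'
from h import *
import pickle
c=env.get_calibration("wrist");im=env.read_camera("wrist");cv2.imwrite("pics/w3.png",im);pickle.dump(c,open("w3.pkl","wb"))
h=cv2.cvtColor(im,cv2.COLOR_BGR2HSV); mk=cv2.inRange(h,(100,120,40),(130,255,255))
for k in cv2.findContours(mk,0,1)[0]:
    if cv2.contourArea(k)>300:
        r=cv2.approxPolyDP(k,2.,True)[:,0]; print(cv2.contourArea(k),[(p.tolist(),np.round(onz(c,p,0)[:2],4).tolist()) for p in r])
E
```

```text
1319.0 [([268, 254], [0.5046, -0.2762]), ([268, 268], [0.52, -0.274]), ([278, 270], [0.5203, -0.2633]), ([268, 272], [0.5245, -0.2734]), ([270, 305], [0.5623, -0.2658]), ([295, 306], [0.5585, -0.2388]), ([296, 266], [0.5124, -0.2454]), ([294, 263], [0.5094, -0.248]), ([274, 262], [0.5122, -0.2688]), ([295, 261], [0.507, -0.2473]), ([295, 254], [0.4994, -0.2486])]
1546.0 [([263, 192], [0.4411, -0.2904]), ([260, 195], [0.4447, -0.2929]), ([261, 226], [0.476, -0.2875]), ([266, 230], [0.4793, -0.2819]), ([266, 242], [0.492, -0.2801]), ([295, 243], [0.4876, -0.2505]), ([295, 237], [0.4812, -0.2516]), ([273, 235], [0.4832, -0.2741]), ([296, 232], [0.4758, -0.2514]), ([292, 194], [0.4379, -0.2618])]
1501.5 [([360, 73], [0.3158, -0.219]), ([302, 121], [0.3675, -0.2639]), ([313, 136], [0.3792, -0.2512]), ([372, 90], [0.3282, -0.205])]
559.5 [([381, 55], [0.297, -0.2034]), ([362, 70], [0.3129, -0.2177]), ([374, 87], [0.3252, -0.2037]), ([393, 73], [0.3099, -0.1892])]
```

View pics/w3.png

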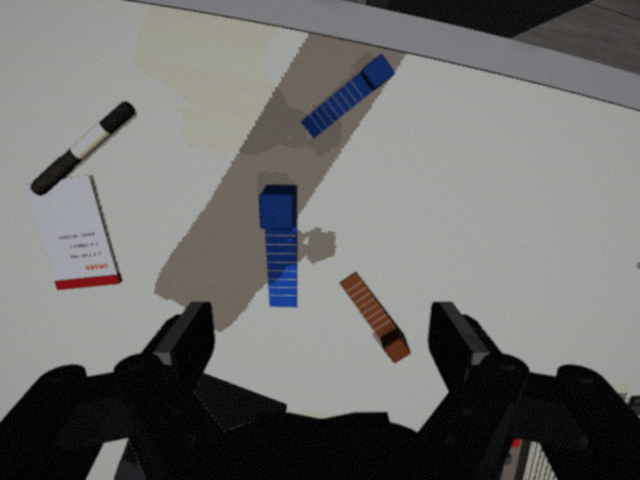

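The view shows the chosen wedge with its block at (278,208) and its thin end at (270–296,306). The small blue wedge lies toward the robot and the brown one is at right. I'll go lower over the block for the second view.

```bash
python3 - <<'E'
from h import *
print(delta((.4445,-.274,.13),190.7))
E
```

```text
(array([ 0.6 , -4.19,  6.93]), array([ 0.   ,  0.   , -0.002]))
```

Emit:
arm_command --deltas "0.3 -2 3 0 0 0 -1; 0.6 -4.2 6 0 0 0 -1; 0.6 -4.2 6.9 0 0 0 -1; 0.6 -4.2 6.9 0 0 0 -1; 0.6 -4.2 6.9 0 0 0 -1; 0.6 -4.2 6.9 0 0 0 -1; 0.6 -4.2 6.9 0 0 0 -1; 0.6 -4.2 6.9 0 0 0 -1"

```text
time_s: 4.25
tool_pos: [0.4453, -0.2744, 0.1316]
tool_rot: [-0.289, 3.126, -0.0]
ft_force: [0.1, -0.2, -0.3]
opening: 1.0
finger_force: 0.0
```

```bash
python3 - <<'E'
from h import *
import pickle
print(env.get_state()["tool_pos"])
c=env.get_calibration("wrist");im=env.read_camera("wrist");cv2.imwrite("pics/w4.png",im);pickle.dump(c,open("w4.pkl","wb"))
m=np.zeros((600,800,3),np.uint8)
a=cv2.imread("pics/w3.png")[180:320,240:320]; m[:,:340]=cv2.resize(a,(343,600),interpolation=3)[:,:340]
b=im[150:390,220:400]; m[:,350:]=cv2.resize(b,(450,600),interpolation=3)
cv2.imwrite("pics/crop3.png",cv2.convertScaleAbs(m,alpha=1.6))
E
```

```text
[ 0.44530832 -0.27437255  0.13155134]
```

View pics/crop3.png

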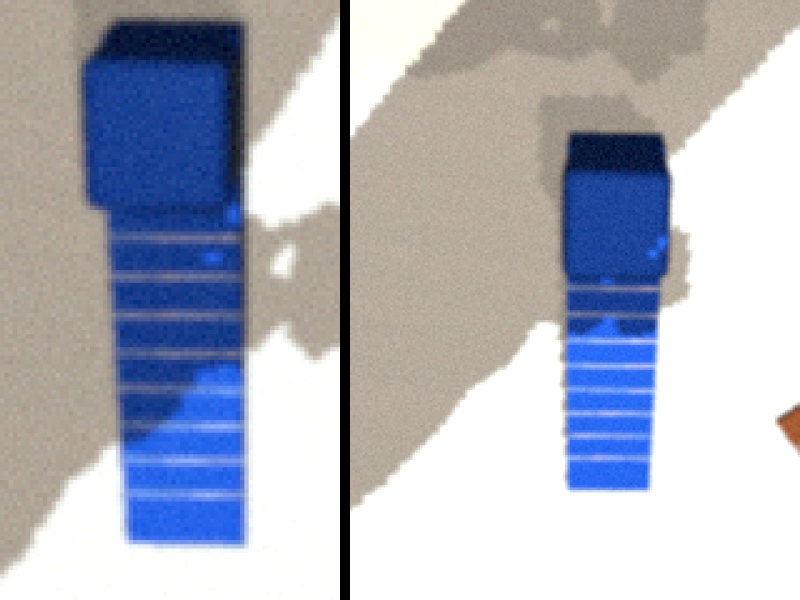

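In w3 the block's top runs from (259.8,194) to (293.2,228.3), with the thin end at (269.4,306.2) and (297.2,306.7). In w4 the top runs from (306.8,218) to (346,260), with the thin end at (307.2,345.6) and (339.6,345.6).

```bash
python3 - <<'E'
from h import *
import pickle
a=pickle.load(open("w3.pkl","rb"));b=pickle.load(open("w4.pkl","rb"))
P=[((259.8,194),(306.8,218)),((292.5,194),(346.8,218)),((261,228.3),(307.2,260)),((293.2,228.3),(346,260)),((269.4,306.2),(307.2,345.6)),((297.2,306.7),(339.6,345.6))]
X=[]
for p,q in P:
    x,e=tri(a,p,b,q);X.append(x);print(np.round(x,4),round(e,4))
X=np.array(X)
blk=X[:4].mean(0);te=X[4:].mean(0);print(blk,te,np.linalg.norm((te-blk)[:2]),np.degrees(np.arctan2(te[1]-blk[1],te[0]-blk[0])))
b0=np.mean([onz(b,P[i][1],.053) for i in range(4)],0);t0=np.mean([onz(b,P[i][1],.003) for i in(4,5)],0);d=t0-b0
print(b0,t0,np.linalg.norm(d[:2]),np.degrees(np.arctan2(d[1],d[0])))
E
```

```text
[ 0.4337 -0.2867  0.0492] 0.0003
[ 0.4295 -0.2593  0.0453] 0.0
[ 0.4633 -0.2813  0.0507] 0.0004
[ 0.4596 -0.2537  0.0463] 0.0001
[ 0.5608 -0.2659  0.0057] 0.0002
[ 0.5579 -0.2364  0.0017] 0.0001
[ 0.44650104 -0.27024942  0.04785135] [ 0.55937082 -0.25110654  0.00371452] 0.11448160158444111 9.625850933615657
[ 0.44496186 -0.27069867  0.053     ] [ 0.55978225 -0.25107993  0.003     ] 0.11648440760667152 9.696185545890902
```

```bash
python3 - <<'E'
from h import *
import pickle
t=env.get_calibration("top");a=pickle.load(open("w1.pkl","rb"))
print([onz(t,p,z) for p,z in(((257,272),.03),((248,318),0))],[onz(a,p,z) for p,z in(((385,170),.03),((380,190),.04),((413,45),0))])
print(delta((.4452,-.2707,.08),189.7),delta((.4452,-.2707,.012),189.7))
E
```

```text
[array([0.43485588, 0.14911838, 0.03      ]), array([0.32308576, 0.14953616, 0.        ])] [array([0.42420416, 0.15612447, 0.03      ]), array([0.44243528, 0.15383566, 0.04      ]), array([0.30517883, 0.16170819, 0.        ])]
(array([-0.06,  0.37,  5.14]), array([-0.   ,  0.002,  0.015])) (array([-0.05,  0.37, 11.94]), array([-0.   ,  0.002,  0.015]))
```

Emit:
arm_command --deltas "0 0.4 3 0 0 0.015 -1; 0 0.4 6 0 0 0.015 -1; 0 0.4 9 0 0 0.015 -1; 0 0.4 11 0 0 0.015 -1; 0 0.4 11.9 0 0 0.015 -1; 0 0.4 11.9 0 0 0.015 -1; 0 0.4 11.9 0 0 0.015 -1; 0 0.4 11.9 0 0 0.015 0" --squeeze 40

```text
time_s: 4.97
tool_pos: [0.4449, -0.2715, 0.0129]
tool_rot: [-0.264, 3.128, -0.002]
ft_force: [0.3, -0.6, 0.5]
opening: 0.881
finger_force: 0.0
```

Emit:
arm_command --deltas "0 0 0 0 0 0 0.3; 0 0 0 0 0 0 0.6; 0 0 0 0 0 0 1; 0 0 0 0 0 0 1; 0 0 0 0 0 0 1; 0 0 0 0 0 0 1; 0 0 0 0 0 0 1; 0 0 0 0 0 0 1" --squeeze 40

```text
time_s: 5.63
tool_pos: [0.4442, -0.2712, 0.0121]
tool_rot: [-0.264, 3.129, -0.001]
ft_force: [-1.0, 1.1, 5.6]
opening: 0.341
finger_force: 41.1
```

```bash
python3 - <<'E'
from h import *
s=env.get_state();print(s)
print(delta((.452,-.27,.10),190.7),delta((.493,.1,.10),190.7))
E
```

```text
{'time_s': 5.6333, 'q': array([-0.11088418,  0.28238927,  0.68379959,  2.00195633, -0.22225087,
        0.92905588,  2.42635602]), 'joint_vel': array([-0.0003066 , -0.00054739,  0.00029057, -0.00106244,  0.00185735,
        0.00051308, -0.00016482]), 'joint_torque': array([-2.03347049e-02, -3.08011544e+01,  4.87964720e+00, -2.31721151e+01,
       -3.88745335e-03, -2.77449656e-01, -1.32482903e-02]), 'tool_pos': array([ 0.44419713, -0.27119761,  0.01208012]), 'tool_rot': array([-2.63669203e-01,  3.12912495e+00, -5.35767831e-04]), 'ft_force': array([-1.03413929,  1.10467364,  5.60349279]), 'wrist_torque': array([ 0.11967599,  0.15430604, -0.01178176]), 'finger_force': 41.08553946018219, 'opening': 0.34068659136793467}
(array([-0.8 , -0.02, -8.79]), array([-0.   ,  0.001, -0.019])) (array([-11.03,  35.78,  -8.79]), array([-0.   ,  0.001, -0.019]))
```

Emit:
arm_command --deltas "0 0 -3 0 0 0 1; -0.3 0 -6 0 0 0 1; -0.8 2 -9 0 0 -0.019 1; -1.5 5 -9 0 0 -0.019 1; -2.5 8.5 -9 0 0 -0.019 1; -3.6 12 -9 0 0 -0.019 1; -4.7 15.5 -9 0 0 -0.019 1; -5.8 19 -9 0 0 -0.019 1"

```text
time_s: 6.3
tool_pos: [0.4683, -0.0721, 0.1011]
tool_rot: [0.293, -3.128, -0.001]
ft_force: [-0.2, -0.1, -1.6]
opening: 0.337
finger_force: 40.4
```

Emit:
arm_command --deltas "-1 3.5 0 0 0 0 1; -2.1 7 0 0 0 0 1; -3.2 10.5 0 0 0 0 1; -4.2 14 0 0 0 0 1; -5.2 17 0 0 0 0 1; -5.2 17 0 0 0 0 1; -5.2 17 0 0 0 0 1; -5.2 17 0 0 0 0 1"

```text
time_s: 6.97
tool_pos: [0.4878, 0.1019, 0.1007]
tool_rot: [0.293, -3.127, 0.002]
ft_force: [-0.2, -1.3, -1.1]
opening: 0.341
finger_force: 40.3
```

```bash
python3 - <<'E'
from h import *
import pickle
s=env.get_state();print(s["q"],s["ft_force"],s["tool_pos"],s["opening"],s["finger_force"])
c=env.get_calibration("wrist");im=env.read_camera("wrist");cv2.imwrite("pics/w5.png",im);pickle.dump(c,open("w5.pkl","wb"))
h=cv2.cvtColor(im,cv2.COLOR_BGR2HSV); mk=cv2.inRange(h,(100,120,30),(130,255,255))
for k in cv2.findContours(mk,0,1)[0]:
    if cv2.contourArea(k)>200: print(cv2.contourArea(k),cv2.approxPolyDP(k,2.5,True)[:,0].tolist())
print(delta((.493,.1,.10),190.7),delta((.493,.1,.015),190.7))
E
```

```text
[-0.61469506  0.08268483  0.37206292  1.96618313 -0.03270094  1.09995113
  1.52885725] [-0.1975624  -1.31591558 -1.07749117] [0.48784179 0.10193937 0.10070897] 0.3405634435313973 40.3246146440506
418.0 [[293, 413], [325, 419], [348, 414], [348, 409], [297, 408]]
503.0 [[292, 397], [294, 406], [349, 405], [348, 397]]
527.5 [[293, 384], [293, 393], [349, 392], [348, 383]]
560.0 [[292, 371], [294, 380], [349, 379], [349, 370]]
8136.0 [[293, 252], [282, 298], [283, 355], [287, 364], [353, 365], [359, 356], [361, 300], [355, 286], [350, 254]]
(array([-0.47, -0.22,  0.08]), array([-0.001, -0.001, -0.001])) (array([-0.48, -0.21,  8.58]), array([-0.001, -0.001, -0.001]))
```

View pics/w5.png

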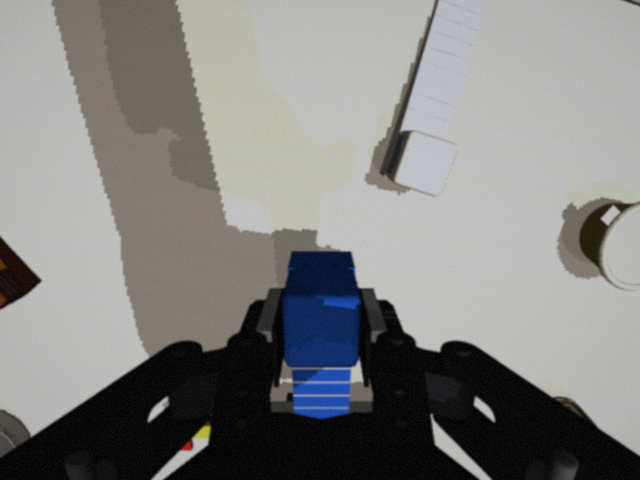

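The wedge is held squarely, with its block centred at x≈321 between the fingers. The white wedge is clear of the path, so I lower to the worktop.

Emit:
arm_command --deltas "0 -0.3 3 0 0 0 1; 0 -0.3 6 0 0 0 1; 0 -0.3 8 0 0 0 1; 0 -0.3 8.4 0 0 0 1; 0 -0.3 8.6 0 0 0 1; 0 -0.3 8.7 0 0 0 1; 0 -0.3 8.75 0 0 0 1; 0 -0.3 8.75 0 0 0 1"

```text
time_s: 7.68
tool_pos: [0.4901, 0.1001, 0.0151]
tool_rot: [-0.293, 3.125, 0.001]
ft_force: [-0.1, -0.3, -0.7]
opening: 0.34
finger_force: 40.3
```

Emit:
arm_command --deltas "0 0 0.05 0 0 0 1; 0 0 0.05 0 0 0 1; 0 0 0.05 0 0 0 1; 0 0 0.05 0 0 0 1; 0 0 0.05 0 0 0 1; 0 0 0.05 0 0 0 1; 0 0 0.05 0 0 0 1; 0 0 0.05 0 0 0 1"

```text
time_s: 8.35
tool_pos: [0.4889, 0.0999, 0.0133]
tool_rot: [-0.294, 3.128, 0.0]
ft_force: [0.3, 1.0, -1.7]
opening: 0.34
finger_force: 40.3
```

Emit:
arm_command --deltas "0 0 0.05 0 0 0 1; 0 0 0.1 0 0 0 1; 0 0 0.1 0 0 0 1; 0 0 0.1 0 0 0 1; 0 0 0.1 0 0 0 1; 0 0 0.1 0 0 0 1; 0 0 0.1 0 0 0 1; 0 0 0.1 0 0 0 1"

```text
time_s: 9.02
tool_pos: [0.4889, 0.1, 0.0123]
tool_rot: [-0.294, 3.128, 0.0]
ft_force: [-0.7, 0.2, -0.7]
opening: 0.34
finger_force: 40.3
```

```bash
cat >> h.py <<'E'
U=np.array([.9826,.1857,0]); O=np.array([.626,.125,0])
def rd(n=6):
    F=[];P=[];Q=[]
    for _ in range(n):
        s=env.get_state();F.append(s["ft_force"]);P.append(s["tool_pos"]);Q.append(s["wrist_torque"]);env.read_camera("top")
    F=np.array(F);p=np.mean(P,0)
    print("t",s["time_s"],"push",round(-F.mean(0)@U,2),"sd",round((F@U).std(),2),"fz",round(F.mean(0)[2],2),"s",round((p-O)@U*1000,2),"y",round((p-O)@[-.1857,.9826,0]*1000,2),"z",round(p[2]*1000,2),"tq",np.mean(Q,0).round(2),"op",round(s["opening"],3))
E
python3 -c "
from h import *
rd()"
```

```text
t 9.2667 push 0.42 sd 0.3 fz -1.32 s -139.39 y 0.83 z 12.27 tq [-0.02  0.05 -0.01] op 0.341
```

Emit:
arm_command --deltas "0 0 0.04 0 0 0 1; -0.4 0 0.04 0 0 0 1; -0.9 0 0.04 0 0 0 1; -1.4 0 0.04 0 0 0 1; -1.9 0 0.04 0 0 0 1; -2.3 0 0.04 0 0 0 1; -2.5 0 0.04 0 0 0 1; -2.5 0 0.04 0 0 0 1"

```text
time_s: 9.98
tool_pos: [0.5146, 0.1048, 0.0121]
tool_rot: [-0.293, 3.126, 0.0]
ft_force: [0.3, -1.2, 1.8]
opening: 0.348
finger_force: 40.7
```

```bash
python3 -c "
from h import *
rd()"
```

```text
t 10.2333 push -0.56 sd 0.28 fz 1.25 s -113.62 y 0.84 z 12.08 tq [ 0.06 -0.2  -0.02] op 0.341
```

Emit:
arm_command --deltas "-0.3 0 -0.02 0 0 0 1; -0.6 0 -0.02 0 0 0 1; -0.9 0 -0.02 0 0 0 1; -1.2 0 -0.02 0 0 0 1; -1.5 0 -0.02 0 0 0 1; -1.8 0 -0.02 0 0 0 1; -2 0 -0.02 0 0 0 1; -2 0 -0.02 0 0 0 1"

```text
time_s: 10.95
tool_pos: [0.5339, 0.1085, 0.0121]
tool_rot: [-0.294, 3.127, -0.0]
ft_force: [-0.4, 0.2, 1.7]
opening: 0.337
finger_force: 40.8
```

```bash
python3 -c "
from h import *
rd(4)"
```

```text
t 11.1 push -0.34 sd 0.47 fz 1.37 s -93.66 y 0.85 z 12.08 tq [ 0.03 -0.15  0.01] op 0.344
```

Emit:
arm_command --deltas "-0.2 0 0 0 0 0 1; -0.5 0 0 0 0 0 1; -0.8 0 0 0 0 0 1; -1.1 0 0 0 0 0 1; -1.4 0 0 0 0 0 1; -1.5 0 0 0 0 0 1; -1.5 0 0 0 0 0 1; -1.5 0 0 0 0 0 1"

```text
time_s: 11.82
tool_pos: [0.5471, 0.111, 0.0121]
tool_rot: [0.293, -3.126, 0.0]
ft_force: [-4.7, -0.3, 6.7]
opening: 0.341
finger_force: 41.3
```

```bash
python3 -c "
from h import *
rd(4)"
```

```text
t 11.9667 push 4.24 sd 0.52 fz 6.3 s -80.1 y 0.88 z 12.08 tq [-0.1   0.76 -0.01] op 0.337
```

Emit:
arm_command --deltas "-0.1 0 -0.05 0 0 0 1; -0.3 0 -0.05 0 0 0 1; -0.5 0 -0.05 0 0 0 1; -0.7 0 -0.05 0 0 0 1; -0.9 0 -0.05 0 0 0 1; -1 0 -0.05 0 0 0 1; -1 0 -0.05 0 0 0 1; -1 0 -0.05 0 0 0 1"

```text
time_s: 12.68
tool_pos: [0.558, 0.113, 0.0123]
tool_rot: [-0.294, 3.127, -0.0]
ft_force: [-1.0, -0.7, -1.9]
opening: 0.344
finger_force: 40.2
```

```bash
python3 -c "
from h import *
rd(4)"
```

```text
t 12.8333 push 0.65 sd 0.41 fz -2.41 s -69.05 y 0.81 z 12.36 tq [-0.03  0.14 -0.02] op 0.34
```

Emit:
arm_command --deltas "-0.1 0 0.02 0 0 0 1; -0.3 0 0.02 0 0 0 1; -0.5 0 0.02 0 0 0 1; -0.7 0 0.02 0 0 0 1; -0.9 0 0.02 0 0 0 1; -1 0 0.02 0 0 0 1; -1 0 0.02 0 0 0 1; -1 0 0.02 0 0 0 1"

```text
time_s: 13.55
tool_pos: [0.5679, 0.1149, 0.0124]
tool_rot: [-0.294, 3.127, 0.0]
ft_force: [-0.1, 0.3, -1.9]
opening: 0.338
finger_force: 40.2
```

```bash
python3 -c "
from h import *
rd(4)
cv2.imwrite('pics/s2.png',env.read_camera('scene'))"
```

```text
t 13.7 push -0.27 sd 0.3 fz -2.56 s -58.92 y 0.91 z 12.42 tq [-0.01  0.14  0.02] op 0.343
```

Emit:
arm_command --deltas "-0.1 0 0 0 0 0 1; -0.3 0 0 0 0 0 1; -0.5 0 0 0 0 0 1; -0.7 0 0 0 0 0 1; -0.8 0 0 0 0 0 1; -0.8 0 0 0 0 0 1; -0.8 0 0 0 0 0 1; -0.8 0 0 0 0 0 1"

```text
time_s: 14.47
tool_pos: [0.5757, 0.1163, 0.0124]
tool_rot: [-0.294, 3.127, 0.0]
ft_force: [-0.5, 0.1, -2.9]
opening: 0.338
finger_force: 40.1
```

```bash
python3 -c "
from h import *
rd(4)"
```

```text
t 14.6167 push 0.18 sd 0.24 fz -3.11 s -51.01 y 0.85 z 12.44 tq [-0.02  0.09  0.01] op 0.345
```

Emit:
arm_command --deltas "0 0 0.03 0 0 0 1; 0 0 0.05 0 0 0 1; -0.1 0 0.05 0 0 0 1; -0.2 0 0.05 0 0 0 1; -0.3 0 0.05 0 0 0 1; -0.4 0 0.05 0 0 0 1; -0.4 0 0.05 0 0 0 1; -0.4 0 0.05 0 0 0 1"

```text
time_s: 15.33
tool_pos: [0.5794, 0.1171, 0.0121]
tool_rot: [-0.294, 3.128, 0.0]
ft_force: [-3.4, -0.3, 1.6]
opening: 0.337
finger_force: 40.8
```

```bash
cat >> h.py <<'E'
def ton(im):
    im=im[195:265,285:385]; h=cv2.cvtColor(im,cv2.COLOR_BGR2HSV)
    o=[]
    for lo,hi in(((22,150,80),(34,255,255)),((0,150,80),(6,255,255))):
        m=cv2.inRange(h,lo,hi); m[:, :55]=0; n,l,st,ce=cv2.connectedComponentsWithStats(m); i=1+st[1:,4].argmax() if n>1 else 0
        o.append((st[i].tolist(),ce[i].round(2).tolist()))
    return o
E
python3 -c "
from h import *
rd(4)
print(ton(cv2.imread('pics/scene0.png')));print(ton(cv2.imread('pics/s2.png')));im=env.read_camera('scene');cv2.imwrite('pics/s3.png',im);print(ton(im))"
```

```text
t 15.4833 push 3.02 sd 0.35 fz 2.48 s -47.19 y 0.9 z 12.11 tq [-0.08  0.63 -0.  ] op 0.343
[([61, 40, 12, 5, 32], [66.5, 42.22]), ([67, 38, 7, 4, 18], [69.94, 39.22])]
[([62, 40, 4, 2, 7], [63.71, 40.43]), ([67, 38, 7, 4, 13], [69.85, 39.46])]
[([62, 39, 4, 2, 7], [63.29, 39.57]), ([67, 38, 7, 3, 11], [70.09, 39.36])]
```

Emit:
arm_command --deltas "-0.1 0 -0.02 0 0 0 1; -0.2 0 -0.02 0 0 0 1; -0.3 0 -0.02 0 0 0 1; -0.4 0 -0.02 0 0 0 1; -0.4 0 -0.02 0 0 0 1; -0.4 0 -0.02 0 0 0 1; -0.4 0 -0.02 0 0 0 1; -0.4 0 -0.02 0 0 0 1"

```text
time_s: 16.25
tool_pos: [0.5821, 0.1176, 0.0121]
tool_rot: [0.293, -3.125, -0.0]
ft_force: [-7.2, -1.8, 6.5]
opening: 0.341
finger_force: 41.3
```

```bash
python3 -c "
from h import *
rd(4);im=env.read_camera('scene');cv2.imwrite('pics/s4.png',im);print(ton(im))"
```

```text
t 16.4 push 7.24 sd 0.4 fz 6.13 s -44.48 y 0.91 z 12.09 tq [-0.21  1.35 -0.02] op 0.34
[([62, 39, 4, 2, 8], [63.5, 39.5]), ([67, 38, 7, 3, 12], [70.0, 39.33])]
```

Emit:
arm_command --deltas "-0.1 0 0 0 0 0 1; -0.2 0 0 0 0 0 1; -0.3 0 0 0 0 0 1; -0.3 0 0 0 0 0 1; -0.3 0 0 0 0 0 1; -0.3 0 0 0 0 0 1; -0.3 0 0 0 0 0 1; -0.3 0 0 0 0 0 1"

```text
time_s: 17.17
tool_pos: [0.5836, 0.1179, 0.0121]
tool_rot: [0.293, -3.122, 0.0]
ft_force: [-10.9, -2.5, 10.8]
opening: 0.341
finger_force: 41.7
```

```bash
python3 -c "
from h import *
rd(4);im=env.read_camera('scene');cv2.imwrite('pics/s5.png',im);print(ton(im))"
```

```text
t 17.3167 push 11.5 sd 0.27 fz 9.79 s -43.0 y 0.91 z 12.1 tq [-0.34  2.15  0.  ] op 0.339
[([62, 39, 4, 2, 7], [63.29, 39.57]), ([67, 38, 6, 4, 13], [69.77, 39.46])]
```

Emit:
arm_command --deltas "0 0 -0.02 0 0 0 1; 0 0 -0.04 0 0 0 1; 0 0 -0.06 0 0 0 1; 0 0 -0.06 0 0 0 1; 0 0 -0.06 0 0 0 1; 0 0 -0.06 0 0 0 1; 0 0 -0.06 0 0 0 1; 0 0 -0.06 0 0 0 1"

```text
time_s: 18.08
tool_pos: [0.5836, 0.1179, 0.0121]
tool_rot: [0.293, -3.122, 0.0]
ft_force: [-9.7, -2.5, 6.7]
opening: 0.337
finger_force: 41.3
```

```bash
python3 -c "
from h import *
rd(6);print(delta((.5,.1,.1),190.7))"
```

```text
t 18.3333 push 9.92 sd 0.23 fz 6.52 s -43.01 y 0.9 z 12.1 tq [-0.27  1.8  -0.  ] op 0.343
(array([ 8.59, -0.2 , -8.74]), array([ 0.   , -0.005,  0.   ]))
```

Emit:
arm_command --deltas "0 0 -0.03 0 0 0 1; 0 0 -0.06 0 0 0 1; 0 0 -0.09 0 0 0 1; 0 0 -0.12 0 0 0 1; 0 0 -0.12 0 0 0 1; 0 0 -0.12 0 0 0 1; 0 0 -0.12 0 0 0 1; 0 0 -0.12 0 0 0 1"

```text
time_s: 19.05
tool_pos: [0.5836, 0.1179, 0.0121]
tool_rot: [0.293, -3.123, 0.001]
ft_force: [-6.1, -0.7, -1.5]
opening: 0.343
finger_force: 40.4
```

```bash
python3 -c "
from h import *
rd(6)"
```

```text
t 19.3 push 6.56 sd 0.32 fz -1.01 s -43.02 y 0.9 z 12.14 tq [-0.12  1.15  0.01] op 0.345
```

Emit:
arm_command --deltas "-0.05 0 -0.02 0 0 0 1; -0.1 0 -0.04 0 0 0 1; -0.15 0 -0.06 0 0 0 1; -0.2 0 -0.08 0 0 0 1; -0.2 0 -0.08 0 0 0 1; -0.2 0 -0.08 0 0 0 1; -0.2 0 -0.08 0 0 0 1; -0.2 0 -0.08 0 0 0 1"

```text
time_s: 20.02
tool_pos: [0.584, 0.118, 0.0123]
tool_rot: [0.293, -3.119, 0.002]
ft_force: [-9.3, -1.3, -1.4]
opening: 0.342
finger_force: 40.3
```

```bash
python3 -c "
from h import *
rd(6);im=env.read_camera('scene');print(ton(im))"
```

```text
t 20.2667 push 8.95 sd 0.31 fz -1.32 s -42.53 y 0.88 z 12.29 tq [-0.22  1.58  0.01] op 0.34
[([62, 39, 4, 2, 7], [63.29, 39.57]), ([67, 39, 7, 3, 12], [70.33, 39.58])]
```

Emit:
arm_command --deltas "-0.05 0 -0.02 0 0 0 1; -0.1 0 -0.03 0 0 0 1; -0.15 0 -0.05 0 0 0 1; -0.2 0 -0.06 0 0 0 1; -0.2 0 -0.06 0 0 0 1; -0.2 0 -0.06 0 0 0 1; -0.2 0 -0.06 0 0 0 1; -0.2 0 -0.06 0 0 0 1"

```text
time_s: 21.03
tool_pos: [0.5849, 0.1181, 0.0124]
tool_rot: [0.293, -3.117, 0.002]
ft_force: [-11.3, -2.0, -1.6]
opening: 0.34
finger_force: 40.3
```

```bash
python3 -c "
from h import *
rd(6)"
```

```text
t 21.2833 push 10.91 sd 0.65 fz -1.45 s -41.74 y 0.88 z 12.36 tq [-0.28  1.91  0.03] op 0.344
```

Emit:
arm_command --deltas "-0.04 0 -0.01 0 0 0 1; -0.08 0 -0.02 0 0 0 1; -0.12 0 -0.03 0 0 0 1; -0.12 0 -0.03 0 0 0 1; -0.12 0 -0.03 0 0 0 1; -0.12 0 -0.03 0 0 0 1; -0.12 0 -0.03 0 0 0 1; -0.12 0 -0.03 0 0 0 1"

```text
time_s: 22.0
tool_pos: [0.5853, 0.1182, 0.0124]
tool_rot: [0.292, -3.116, 0.002]
ft_force: [-11.1, -2.5, -1.0]
opening: 0.34
finger_force: 40.3
```

```bash
python3 -c "
from h import *
rd(6)"
```

```text
t 22.25 push 11.63 sd 0.36 fz -1.12 s -41.21 y 0.87 z 12.39 tq [-0.32  2.09  0.01] op 0.337
```

Emit:
arm_command --deltas "0 0 0.03 0 0 0 1; 0 0 0.06 0 0 0 1; 0 0 0.08 0 0 0 1; 0 0 0.08 0 0 0 1; 0 0 0.08 0 0 0 1; 0 0 0.08 0 0 0 1; 0 0 0.08 0 0 0 1; 0 0 0.08 0 0 0 1"

```text
time_s: 22.97
tool_pos: [0.5855, 0.1182, 0.0121]
tool_rot: [0.292, -3.116, 0.002]
ft_force: [-12.7, -2.3, 1.8]
opening: 0.344
finger_force: 40.7
```

```bash
python3 -c "
from h import *
rd(6);print(R.from_rotvec(env.get_state()['tool_rot']).as_matrix().round(4))"
```

```text
t 23.2167 push 12.9 sd 0.53 fz 1.84 s -41.03 y 0.84 z 12.14 tq [-0.4   2.36  0.01] op 0.339
[[-9.825e-01 -1.861e-01 -1.180e-02]
 [-1.861e-01  9.825e-01 -2.300e-03]
 [ 1.200e-02 -1.000e-04 -9.999e-01]]
```

Emit:
arm_command --deltas "0.1 0 0.03 0 0 0 1; 0.2 0 0.06 0 0 0 1; 0.3 0 0.09 0 0 0 1; 0.4 0 0.12 0 0 0 1; 0.4 0 0.12 0 0 0 1; 0.4 0 0.12 0 0 0 1; 0.4 0 0.12 0 0 0 1; 0.4 0 0.12 0 0 0 1"

```text
time_s: 23.93
tool_pos: [0.5859, 0.1183, 0.0123]
tool_rot: [0.293, -3.125, 0.001]
ft_force: [-5.5, -2.3, -8.0]
opening: 0.339
finger_force: 40.0
```

```bash
python3 -c "
from h import *
rd(4)"
```

```text
t 24.0833 push 5.28 sd 0.38 fz -8.67 s -40.67 y 0.85 z 12.33 tq [-0.17  1.07 -0.03] op 0.34
```

Emit:
arm_command --deltas "0 0 0.06 0 0 0 1; 0 0 0.12 0 0 0 1; 0 0 0.18 0 0 0 1; 0 0 0.18 0 0 0 1; 0 0 0.18 0 0 0 1; 0 0 0.18 0 0 0 1; 0 0 0.18 0 0 0 1; 0 0 0.18 0 0 0 1"

```text
time_s: 24.8
tool_pos: [0.5858, 0.1182, 0.0121]
tool_rot: [0.293, -3.124, -0.0]
ft_force: [-9.3, -1.5, 1.2]
opening: 0.34
finger_force: 41.3
```

```bash
python3 -c "
from h import *
rd(4)"
```

```text
t 24.95 push 9.68 sd 0.4 fz 1.8 s -40.74 y 0.87 z 12.14 tq [-0.39  1.98  0.  ] op 0.339
```

Emit:
arm_command --deltas "0 0 0 0 0 0 0.2; 0 0 0 0 0 0 0; 0 0 0 0 0 0 -0.3; 0 0 0 0 0 0 -0.6; 0 0 0 0 0 0 -0.8; 0 0 0 0 0 0 -0.8; 0 0 0 0 0 0 -0.8; 0 0 0 0 0 0 -0.8" --squeeze 20

```text
time_s: 25.67
tool_pos: [0.5875, 0.1186, 0.0118]
tool_rot: [-0.294, 3.127, 0.0]
ft_force: [-0.3, 0.5, -1.1]
opening: 0.901
finger_force: 0.0
```

```bash
python3 - <<'E'
from h import *
rd(4)
im=env.read_camera("scene");cv2.imwrite("pics/s6.png",im);print(ton(im))
c=env.get_calibration("wrist");w=env.read_camera("wrist");cv2.imwrite("pics/w6.png",w)
h=cv2.cvtColor(w,cv2.COLOR_BGR2HSV); mk=cv2.inRange(h,(100,120,30),(130,255,255))
for k in cv2.findContours(mk,0,1)[0]:
    if cv2.contourArea(k)>200: print(cv2.contourArea(k),[(p.tolist(),((onz(c,p,.053)-O)@U*1000).round(1)) for p in cv2.approxPolyDP(k,2.5,True)[:,0]])
E
```

```text
t 25.8167 push 0.09 sd 0.27 fz -0.26 s -39.12 y 0.89 z 11.77 tq [-0.03  0.02  0.01] op 0.9
[([62, 39, 4, 2, 6], [63.5, 39.5]), ([67, 38, 7, 4, 13], [70.15, 39.46])]
8125.0 [([293, 250], np.float64(-71.4)), ([283, 294], np.float64(-54.5)), ([285, 362], np.float64(-25.4)), ([295, 365], np.float64(-24.0)), ([356, 363], np.float64(-24.9)), ([359, 294], np.float64(-54.5)), ([350, 251], np.float64(-71.0))]
```

Emit:
arm_command --deltas "0 0 -2 0 0 0 -0.8; 0 0 -5 0 0 0 -0.8; 1 0 -8 0 0 0 -0.8; 4 0 -11 0 0 0 -0.8; 7 -2 -14 0 0 0 -0.8; 9 -4 -14 0 0 0 -0.8; 9 -4 -14 0 0 0 -0.8; 9 -4 -14 0 0 0 -0.8"

```text
time_s: 26.63
tool_pos: [0.5062, 0.0612, 0.1528]
tool_rot: [-0.289, 3.126, 0.002]
ft_force: [0.3, 0.5, -0.5]
opening: 0.901
finger_force: 0.0
```

```bash
python3 - <<'E'
from h import *
c=env.get_calibration("wrist");w=env.read_camera("wrist");cv2.imwrite("pics/w7.png",w)
s=env.read_camera("scene");cv2.imwrite("pics/s7.png",s)
m=np.zeros((600,800,3),np.uint8)
m[:300,:400]=cv2.resize(w,(400,300)); m[:280,400:]=cv2.resize(s[195:265,285:385],(400,280),interpolation=3)
g=proj(c,(.657,.021,.046)).astype(int); print(g,ton(s))
x0,y0=max(0,min(540,g[0]-50)),max(0,min(405,g[1]-37))
m[300:,:400]=cv2.resize(w[y0:y0+75,x0:x0+100],(400,300),interpolation=3)
m[300:580,400:]=cv2.resize(cv2.imread("pics/scene0.png")[195:265,285:385],(400,280),interpolation=3)
cv2.imwrite("pics/crop4.png",m)
E
```

```text
[244 382] [([62, 38, 5, 4, 13], [63.77, 39.31]), ([67, 38, 7, 4, 16], [70.25, 39.25])]
```

View pics/crop4.png

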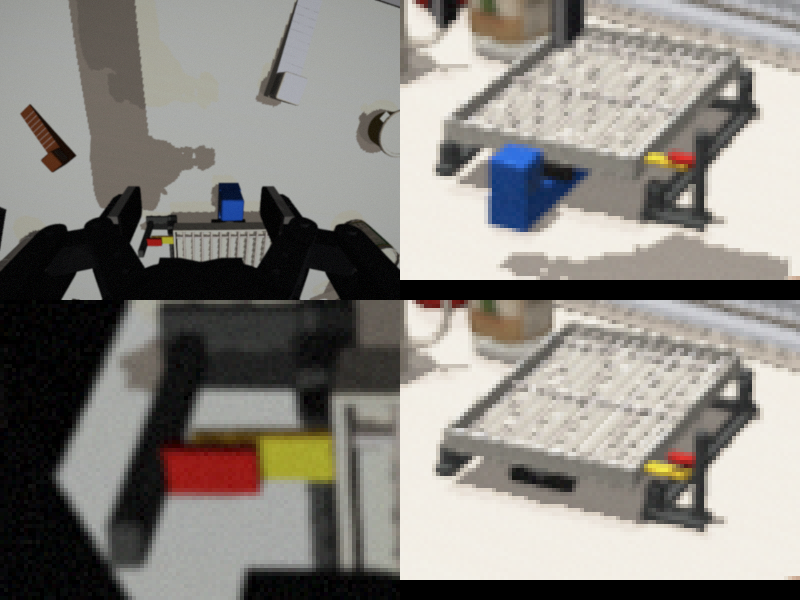

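The tongue now sits level with the red tab. The wedge is under the foot and straight, and the robot is clear of everything.

```bash
python3 -c "
from station import env
print(env.finish_job())"
```

```text
the job is handed in; nothing more can be done
None
```

The blue wedge is under the tray's foot with the tongue up at the red tab. It resisted a push of about 12 N before I let go, and I handed the job in at about 27 s with the arm clear; the snugness comes from that push reading, as I didn't push it again after letting go.

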